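Show the small camera the sticker on a clay pot by way of the turning mirror

ROBOT

A 6-joint arm with a two-finger parallel gripper is mounted at the origin on the work surface. World frame = base frame: x ahead of the robot, y to its left, z up, the work surface at z = 0. Lengths are in m, angles in rad, forces in N, time in s.
With the tool pointing down it reaches from about 0.35 to 0.975 m from the base axis. Payload 4.9 kg.
Tool frame: the origin (TCP) lies at the very end of the fingers, on their centre line; the grasp point (between the pads) lies manip.pinch_z behind it (manip.pinch_z is the distance from the TCP to the grasp point, in m); z points along the fingers, y is the direction in which the jaws open and shut (so a half turn about z gives the same grasp; the last joint's range is limited). The gripper opens to 85 mm and grips with 20 to 120 N. Pads are 22 mm wide; open, the fingers measure 114 mm over their backs; the gripper's body (76 mm by 85 mm) begins 54 mm behind the grasp point. The pads swing forward as they close: fully open they stand 13 mm farther back than shut.
Start: joints at [-1.27, 0.053, 1.613, -0, 1.476, -0.119], TCP at [0.255, -0.571, 0.198] pointing down, gripper open.
Joint ranges: [-3.01, 3.01], [-1.01, 2.22], [0.06, 2.58], [-1.02, 4.17], [0.09, 2.62], [-3.14, 3.14]. Speed limits (rad/s): [2.57, 2.57, 3.14, 3.14, 3.14, 3.14].

INTERFACE

Orientations are given as [roll, pitch, yaw] about the fixed x, y, z axes, in that order (R = Rz(yaw) Ry(pitch) Rx(roll)).
In Python, from plant import monitor, viewer, manip gives the robot as it stands. The module is installed in compiled form; this text tells all that it offers.
- The arm moves only by the tool jog_arm, never from a script. Its arguments are lists of equal length, an entry for each row: "offset": the shift along the world's x, y, z as a fraction of full scale, a list of three; "spin": the turn about the world's z as a fraction of full scale. In form: {"offset": [[tx, ty, tz], ...], "spin": [spin, ...]}. A call has 1 to 20 rows; each row shifts and turns the commanded pose from where the row before left it; what a row does not reach is not made up. Full scale, the value 1, is 0.03 m for a shift and 120 degrees for a turn. A row lasts 1/10 s, in which the tool goes at most 50 mm and 8.59 degrees, less where a joint would pass 70% of its speed; a pose out of reach is approached as far as the arm can. A call with a number of a shift or a turn outside -1 to 1 is refused whole. A call with a gripper value outside its range is refused whole. "hand" is the opening, from 0 (shut) to 1 (fully open), set as the call begins (left out, the last holds). The fingers move at their own pace and stop on an object; the grip force is fixed at half the most. Time passes only in rows, so rows that do not move let the fingers close. It gives the time, the measured TCP pose, the force and the opening at its end, in the units of the state.
- monitor.observe(): the state, without advancing time (a new reading comes with each control period).
- viewer.read_camera(name): name is "side" or "top" or "wrist"; returns a dict with "pixels" (400x640x3 uint8, red, green, blue), "intrinsics" (3x3 intrinsics, pixels), "cam_to_world" (4x4, takes a point from camera to world coordinates). Camera axes: x right, y down, z forward; pixel columns grow to the right and rows downward; lengths in m; the calibration is good to about 2 mm. A picture is of the moment at which its call begins. There is no depth.
- manip.finish_job(): hands the job in, once; it reports no verdict.
Trained networks look in a picture, given as the dict that the camera call returned (one of the last four; its "shot" number tells which), for a name from the list of things; names that differ only in an ending like _2 or _b are one class to them, and where a whole thing is asked for, a point or a joint stands for the part that bears it (a point fixed in the world has none). Each returns a list of dicts, best first, with "conf" (0 to 1); they miss things now and then, are a little off and sometimes report something else, mostly with a low value. They report only what shows in the picture. A call takes as long as a camera call. They do not tell look-alikes from the thing itself.
- viewer.regions_of(thing, picture): "mask" (400x640 bool, what is visible of it) and "extent" ([left, top, right, bottom] in pixels, round what is visible of it).
- viewer.spot_point(thing, picture): "uv" ([column, row] in pixels: a listed point, or the origin of a listed thing).
The state is a dict: "clock": time; "joints": joint angles; "joint_velocities": joint speeds; "joint_efforts": joint torques, N m; "tool_pos": TCP position; "tool_rot": TCP orientation; "wrist_force": force on the tool from outside, world axes, zero at the start; "wrist_torque": the same for the moment, N m; "grip_width": opening from 0.0 (shut) to 1.0 (fully open).
Only numpy, scipy, OpenCV 4.12 (cv2) and the standard library are available. Lean on these libraries where they do the work, as an engineer would, in place of code of your own. Each camera call takes 0.05 s, during which the arm holds its last target.

TASK

Slide the lidded clay pot across the table, without lifting or tipping it and with its stickered side kept towards the mirror, until it stands centred on the double ring, and let go of it. Then turn the sprung mirror on its stand by the upright grip on its top until the small fixed camera sees the pot's sticker in the middle of the mirror (the brass needle then points at the sticker), and finish while still holding the mirror at that angle, because it springs back when released. Leave all the other things on the table where they are.

Things in the scene. Friction and masses are not known exactly. Their poses are not given: they have to be found in the camera images.
- pot_mid (a point): Lidded round clay pot, one rigid piece (the lid does not come off), loose, 0.3 to 0.6 kg, 108 mm across at its widest, standing on a thin felt pad 96 mm across that slides easily, lid top 60 mm above its underside, 98 mm tall in all with the grip. This point is on its axis, 49 mm above its underside. Its x axis points out through the sticker, z up. The only thing with a lid grip; it starts on the plain ring on the robot's right.
- pot_grip (a point): Middle of the pot's lid grip: an upright clay block standing on the lid, 14 mm thick along the pot's x, 44 mm long along the pot's y, from 60 to 98 mm above the pot's underside. This point is 84 mm above the underside, on the pot's axis.
- sticker (a point): Centre of the round white paper sticker (20 mm across, with a small cross) on the pot's side, 54 mm from the pot's axis along its x and 38 mm above its underside. It starts roughly facing +y, the mirror's side.
- pot: The same pot; the origin is the centre of its underside (0 high when it stands on the table), axes as pot_mid.
- ring_double: The place for inspection: two thin black concentric circles (120 and 140 mm across) printed on the table; origin at their centre. Printed flat, nothing to bump into. Two other places are single circles 140 mm across: one under the pot at the start, the other empty; the double ring and the empty single ring swap places at random.
- pivot (a point): On the vertical turning axis of the mirror, 55 mm above the table (mid-mirror). The mirror stand is fixed: an aluminium disc 124 mm across and 10 mm high, with a 40 mm wide rail running along the stand's x axis (this point's x axis) to a small camera box whose far end is 238 mm from the axis, 74 mm high. The stand's place and yaw vary.
- lens (a point): Front of the small camera's lens, 170 mm from the mirror's axis along the stand's x, 55 mm above the table. The camera is fixed and looks straight at the mirror's axis.
- mirror_grip (a point): Middle of the upright black grip on the mirror's top, on the turning axis, 128 mm above the table: a block 14 mm thick (across the mirror, its x) and 50 mm long (along the mirror, its y), from 96 to 146 mm above the table. Below it is the upright mirror in a frame 72 mm wide and 10 mm thick, 26 to 96 mm above the table. The x axis is the normal of the mirror's silvered face, which contains the turning axis; y lies along the mirror, z up.
- mirror (a joint): Turn of the mirror, rad, 0 to 1.2. At 0 (where a spring holds it) the mirror's normal is 0.2 rad clockwise, seen from above, from the direction towards the lens; it grows as the mirror is turned clockwise. The spring turns it back when let go: 0.02 N m at 0, 0.09 N m at 1.2. The right angle is the one at which the normal bisects the angle between the directions to the lens and to the sticker.
- needle: Flat brass needle with a diamond tip, 95 mm long, just above the stand's disc (15 mm above the table), look only, geared two to one to the mirror: its x axis always points along the camera's line of sight after it is reflected by the mirror. Origin on the mirror's axis at the table.
- brush_jar: Bystander: white ceramic jar, 72 mm across, 85 mm high, with brushes up to 175 mm high. Origin at the centre of its underside.
- bowl: Bystander: white bowl, 84 mm across, 38 mm high. Origin at the centre of its underside.
- glue_jar: Bystander: amber glass jar with a white cap, 48 mm across, 65 mm high. Origin at the centre of its underside.
- brush: Bystander: brush lying flat, 150 mm long, along its x. Origin under its middle.
- spatula: Bystander: spatula lying flat, 170 mm long, along its x. Origin under its middle.
- cup: Bystander: steel cup, 64 mm across, 70 mm high. Origin at the centre of its underside.
Mind the look-alikes: they are no part of the job. Of the things shaped like the pot, the terracotta one is meant.

How it is judged:
On the way, in this order (a step that is already met when the one before it is completed fails the run):
1. the pot stands centred on the double ring, sticker towards the mirror, let go (horizontal distance between pot_mid and ring_double below 0.015 m and angle between pot_mid's own z axis and vertical below 0.1 rad and height (world z) of pot_mid below 0.055 m and x of pivot in the frame of pot_mid above 0.09 m and contact force between each of the arm, the fingers and pot below 0.1 N and linear speed of pot below 0.01 m/s), for 0.2 s.
2. the fingers hold the mirror so that the camera sees the sticker in its middle (y of sticker in the frame of needle between -0.018 and 0.018 m and x of sticker in the frame of needle above 0.08 m and contact force between the fingers and mirror above 0.4 N and contact force between pot and mirror below 0.05 N and velocity of joint mirror between -0.1 and 0.1 rad/s), for 0.3 s.
At the end, for the whole second after the job is handed in: Pot upright on the table within 15 mm of the double ring's centre, mirror axis over 90 mm ahead of it along its sticker direction, at rest, untouched. The needle's line passes within 18 mm of the sticker's centre; the mirror is still and held by the fingers alone (over 0.4 N) (all of step 1 and all of step 2); the arm keeps its last pose, push and grip.
It fails at once if the pot is lifted off the table (height (world z) of pot above 0.008 m).
It fails at once if the pot is tipped (angle between pot_mid's own z axis and vertical above 0.25 rad).
It fails at once if a bystander is pushed away or tipped over (distance of any of brush_jar, bowl, glue_jar, brush, spatula, cup from where it was at the start of the episode above 0.025 m or angle between any of brush_jar, bowl, glue_jar, cup's own z axis and vertical above 0.5 rad).
It also fails if it takes over 48 s, if anything falls off the work surface, if the arm or the gripper's body presses on something with over 40 N, if the wrist force passes 120 N, or if a joint passes its speed limit or range.

## Working session

There is one attempt and no reset: what is moved stays moved. The work goes in short steps, Python scripts to look and compute and a tool call to move; the robot and the scene stay as the last step left them, time stands still between calls to the robot, and variables do not carry over. Pictures are saved under pics/ and viewed, and the job is handed in when it is done.

Besides the shell and the picture viewer there is one more tool, called after "Request:" as name(argument=value, ...), one argument or row to a line, values as JSON. jog_arm: Moves the arm, as the interface text tells. Shift numbers are shares of 0.03 m and turn numbers shares of 120 degrees, none past 1 either way. Its arguments: {"type":"object","properties":{"offset":{"type":"array","items":{"type":"array","items":{"type":"number","minimum":-1,"maximum":1}}},"spin":{"type":"array","items":{"type":"number","minimum":-1,"maximum":1}},"hand":{"type":"number"}},"required":["offset","spin"]}

```bash
mkdir -p pics; cat > h.py <<'E'
import numpy as np, cv2
from plant import monitor, viewer, manip
def save(p,name): cv2.imwrite(f'pics/{name}.png', p['pixels'][:,:,::-1])
def ray(p,uv):
    K=np.array(p['intrinsics']);T=np.array(p['cam_to_world'])
    d=T[:3,:3]@np.linalg.inv(K)@np.array([uv[0],uv[1],1.]);return T[:3,3],d
def onz(p,uv,z):
    o,d=ray(p,uv);return o+d*(z-o[2])/d[2]
def proj(p,X):
    K=np.array(p['intrinsics']);T=np.linalg.inv(np.array(p['cam_to_world']))
    c=T[:3,:3]@np.array(X)+T[:3,3];u=K@c;return u[:2]/u[2]
E
python3 - <<'E'
from h import *
print(monitor.observe(), manip.pinch_z)
H=dict(pot_mid=.049,pot_grip=.084,sticker=.038,pot=0,ring_double=0,pivot=.055,lens=.055,mirror_grip=.128,needle=0,brush_jar=0,bowl=0,glue_jar=0,brush=0,spatula=0,cup=0)
for c in ['top','side']:
    p=viewer.read_camera(c);save(p,c+'0')
    print(c,np.array(p['cam_to_world'])[:3,3].round(3))
    for n,z in H.items():
        print(n,[(np.round(r['uv']).tolist(),round(r['conf'],2),onz(p,r['uv'],z)[:2].round(3).tolist()) for r in viewer.spot_point(n,p)])
E
```

```text
{'clock': 0.0, 'joints': array([-1.26997782e+00,  5.33307550e-02,  1.61428906e+00,  1.87326619e-05,
        1.47600660e+00, -1.18997562e-01]), 'joint_velocities': array([ 0.00145575, -0.00064832, -0.00051995, -0.00265736,  0.00013557,
        0.00122203]), 'joint_efforts': array([ 2.95186073e-04, -3.93679619e+01, -3.70179963e+01, -1.94142258e-04,
        6.88185770e-03, -1.76167509e-05]), 'tool_pos': array([ 0.25454658, -0.57006064,  0.19638223]), 'tool_rot': array([-3.13957548e+00, -2.59955669e-04,  4.19814016e-01]), 'wrist_force': array([-0.00278132,  0.1056858 , -0.36855799]), 'wrist_torque': array([-0.02587087,  0.01337143, -0.00584269]), 'grip_width': 1.0001460744208328} 0.0187
top [ 0.477 -0.023  1.081]
pot_mid [([493.0, 216.0], 0.81, [0.52, -0.418]), ([481.0, 277.0], 0.8, [0.37, -0.382]), ([418.0, 217.0], 0.68, [0.52, -0.234]), ([348.0, 167.0], 0.58, [0.649, -0.064])]
pot_grip [([350.0, 162.0], 0.66, [0.656, -0.067]), ([487.0, 277.0], 0.63, [0.374, -0.384]), ([422.0, 213.0], 0.61, [0.527, -0.236]), ([499.0, 214.0], 0.57, [0.521, -0.419])]
sticker [([495.0, 258.0], 0.88, [0.416
[... 1672 characters left out ...]
1.0, 198.0], 0.86, [0.649, -0.065]), ([386.0, 158.0], 0.78, [0.529, -0.407]), ([366.0, 188.0], 0.68, [0.516, -0.215]), ([420.0, 178.0], 0.62, [0.375, -0.373])]
ring_double [([352.0, 223.0], 0.65, [0.475, -0.042])]
pivot [([289.0, 257.0], 0.94, [0.541, 0.219])]
lens [([239.0, 239.0], 0.86, [0.704, 0.245])]
mirror_grip [([291.0, 242.0], 0.89, [0.531, 0.221]), ([222.0, 296.0], 0.15, [0.576, 0.449])]
needle []
brush_jar [([301.0, 325.0], 0.77, [0.409, 0.352])]
bowl [([361.0, 274.0], 0.72, [0.355, 0.121])]
glue_jar [([309.0, 167.0], 0.62, [0.746, -0.198])]
brush [([279.0, 186.0], 0.66, [0.781, -0.054])]
spatula [([405.0, 210.0], 0.73, [0.353, -0.191])]
cup [([222.0, 299.0], 0.93, [0.638, 0.406])]
```

View pics/top0.png

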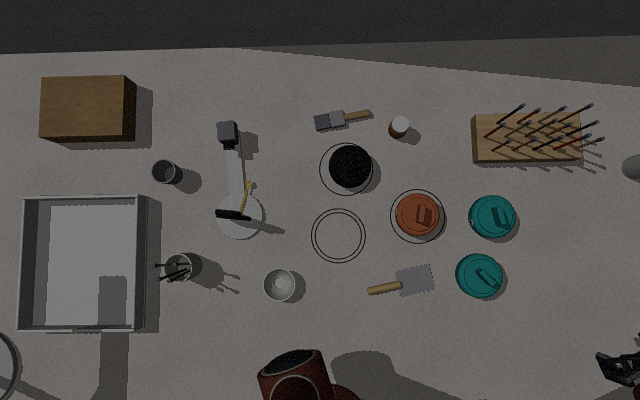

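View pics/side0.png

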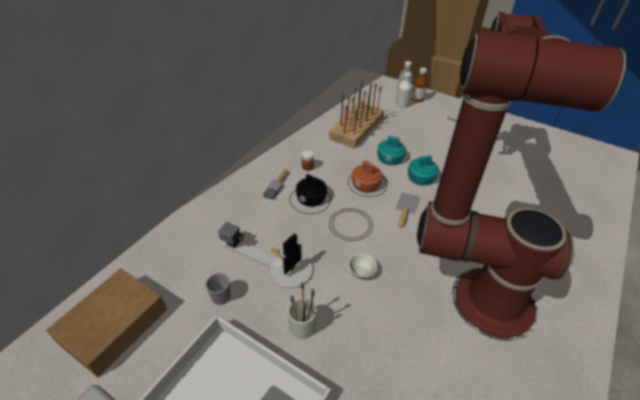

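Pot candidates in the top view are terracotta (418,215), teal (493,216) and (481,277), and black (348,167). The terracotta one fits the description. I'll enlarge it, and check which ring is double.

```bash
python3 - <<'E'
import cv2
a=cv2.imread('pics/top0.png')
c=cv2.resize(a[120:280,300:460],(640,640),interpolation=cv2.INTER_CUBIC)[:600]
cv2.imwrite('pics/cropA.png',c)
c=cv2.resize(a[110:250,200:290],None,fx=4,fy=4,interpolation=cv2.INTER_CUBIC)
cv2.imwrite('pics/cropB.png',c)
E
```

```text
(no output)
```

View pics/cropA.png

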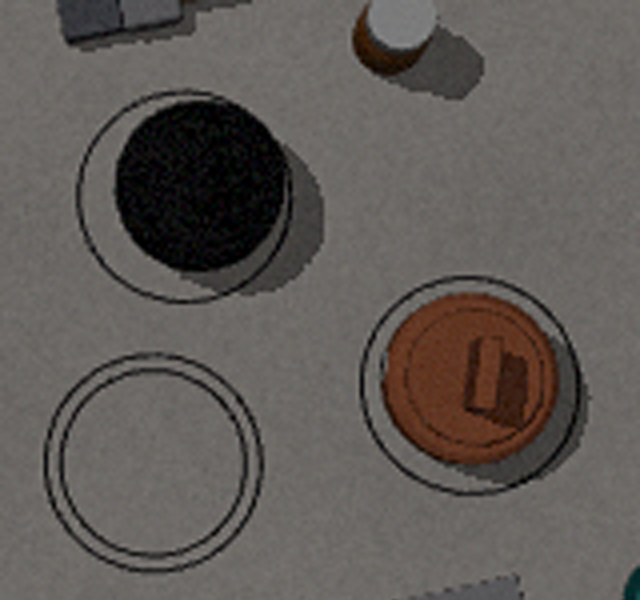

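View pics/cropB.png

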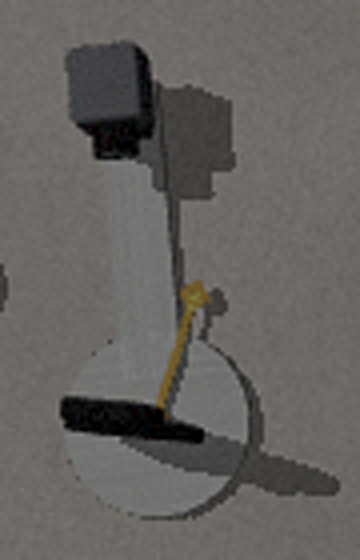

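The terracotta pot is at (418,215) on the right-hand plain ring, and the double ring is at (338,235). The black pot sits on the other ring and is a look-alike. Next I'll move above the pot to look with the wrist camera.

Request:
jog_arm(
  offset=[
    [0.75,0.93,0],
    [0.75,0.93,0],
    [0.75,0.93,0],
    [0.75,0.93,0],
    [0.75,0.93,0],
    [0.75,0.93,0],
    [0.75,0.93,0],
    [0.75,0.93,0],
    [0.75,0.93,0],
    [0.75,0.93,0],
    [0.75,0.93,0],
    [0.75,0.93,0],
    [0,0,0],
    [0,0,0],
  ],
  spin=[-0.02,-0.02,-0.02,-0.02,-0.02,-0.02,-0.02,-0.02,-0.02,-0.02,0,0,0,0],
  hand=1,
)

```text
clock: 3.0
tool_pos: [0.5249, -0.2355, 0.1975]
tool_rot: [3.141, 0.0, 0.003]
wrist_force: [-0.3, 0.0, -0.2]
grip_width: 1.001
```

```bash
python3 - <<'E'
from h import *
p=viewer.read_camera('wrist');save(p,'wrist1')
print(np.array(p['cam_to_world']).round(3))
for n,z in dict(pot_grip=.084,sticker=.038,pot_mid=.049,pot=0,ring_double=0).items():
    print(n,[(np.round(r['uv']).tolist(),round(r['conf'],2),onz(p,r['uv'],z)[:2].round(3).tolist()) for r in viewer.spot_point(n,p)])
# ring fit from first top picture is arm-free there
p=viewer.read_camera('top');save(p,'top1')
a=cv2.cvtColor(cv2.imread('pics/top0.png'),cv2.COLOR_BGR2GRAY).astype(float)
def ringfit(c0,radii):
    # optimise dark ring score over centre in world
    def score(c):
        t=np.linspace(0,2*np.pi,180,endpoint=False);s=0
        for R in radii:
            pts=np.array([proj(p,[c[0]+R*np.cos(q),c[1]+R*np.sin(q),0]) for q in t],np.float32)
            v=cv2.remap(cv2.GaussianBlur(a,(0,0),.7).astype(np.float32),pts[:,0],pts[:,1],cv2.INTER_LINEAR);s+=v.mean()
        return s
    best=min(((score([c0[0]+i*.002,c0[1]+j*.002]),i,j) for i in range(-6,7) for j in range(-6,7)))
    return best,[c0[0]+best[1]*.002,c0[1]+best[2]*.002]
c0=onz(p,(338.3,235.5),0);print(c0,ringfit(c0,[.06,.07]))
E
```

```text
[[ 0.003 -0.946 -0.326  0.609]
 [-1.    -0.002 -0.001 -0.236]
 [ 0.     0.326 -0.946  0.373]
 [ 0.     0.     0.     1.   ]]
pot_grip [([313.0, 186.0], 0.94, [0.525, -0.232]), ([122.0, 39.0], 0.88, [0.654, -0.07]), ([502.0, 191.0], 0.65, [0.52, -0.418])]
sticker [([426.0, 190.0], 0.84, [0.506, -0.36]), ([464.0, 263.0], 0.83, [0.412, -0.418]), ([95.0, 47.0], 0.71, [0.653, -0.015]), ([270.0, 162.0], 0.57, [0.539, -0.183])]
pot_mid [([142.0, 48.0], 0.82, [0.652, -0.067]), ([485.0, 180.0], 0.73, [0.522, -0.42]), ([315.0, 174.0], 0.61, [0.528, -0.233])]
pot [([166.0, 54.0], 0.91, [0.652, -0.068]), ([421.0, 272.0], 0.77, [0.375, -0.381]), ([464.0, 174.0], 0.7, [0.516, -0.419]), ([318.0, 164.0], 0.56, [0.529, -0.236])]
ring_double []
[ 0.47658885 -0.03664916  0.        ] ((np.float32(138.14339), 0, 1), [np.float64(0.4765888469383034), np.float64(-0.03464915622381823)])
```

View pics/wrist1.png

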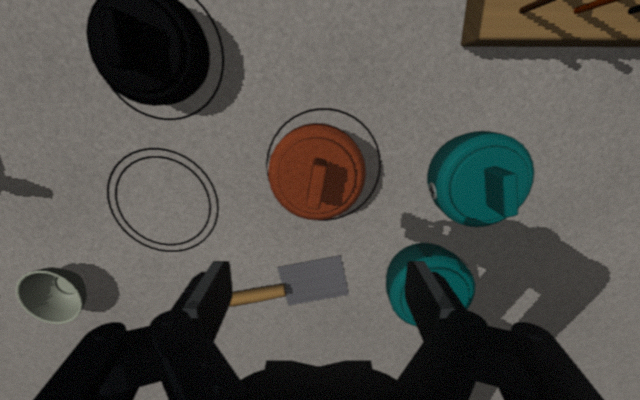

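```bash
python3 - <<'E'
import cv2
a=cv2.imread('pics/wrist1.png')
cv2.imwrite('pics/cropC.png',cv2.resize(a[115:230,260:375],(575,575),interpolation=cv2.INTER_CUBIC))
E
```

```text
(no output)
```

View pics/cropC.png

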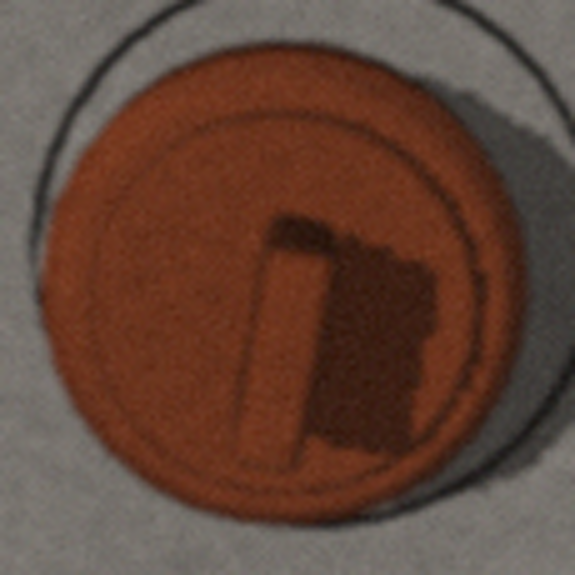

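```bash
python3 - <<'E'
from h import *
p=viewer.read_camera('wrist')
q=[onz(p,(260+x/5,115+y/5),.098)[:2] for x,y in [(270,248),(330,258),(295,468),(238,460)]]
q=np.array(q);print(q.round(4),q.mean(0))
l=(q[0]+q[1]-q[2]-q[3])/2; w=(q[0]+q[3]-q[1]-q[2])/2
print(np.linalg.norm(l),np.linalg.norm(w),np.degrees(np.arctan2(l[1],l[0])),np.degrees(np.arctan2(w[1],w[0])))
# outer silhouette check via lid circle at z=.06 : crop
for uv in [(92,300),(482,290),(285,108),(285,492)]:
    print(onz(p,(260+uv[0]/5,115+uv[1]/5),.06)[:2].round(4))
# sharpen ring in wrist image
a=cv2.GaussianBlur(cv2.cvtColor(p['pixels'],cv2.COLOR_RGB2GRAY).astype(np.float32),(0,0),.7)
t=np.linspace(0,2*np.pi,180,endpoint=False)
def score(c):
    s=0
    for R in [.06,.07]:
        pts=np.array([proj(p,[c[0]+R*np.cos(k),c[1]+R*np.sin(k),0]) for k in t],np.float32)
        s+=cv2.remap(a,pts[:,0],pts[:,1],cv2.INTER_LINEAR).mean()
    return s
c0=[.4766,-.0346]
print(min((score([c0[0]+i*.001,c0[1]+j*.001]),c0[0]+i*.001,c0[1]+j*.001) for i in range(-8,9) for j in range(-8,9)))
E
```

```text
[[ 0.5486 -0.2336]
 [ 0.5467 -0.2446]
 [ 0.5056 -0.2382]
 [ 0.5072 -0.2273]] [ 0.52699456 -0.23593903]
0.041735119562766036 0.011112494006756983 -8.787949007089777 80.90169699632962
[ 0.5292 -0.1955]
[ 0.5313 -0.2776]
[ 0.5691 -0.2363]
[ 0.4857 -0.2361]
(np.float32(120.13066), 0.4776, -0.0356)
```

The corner fit puts the grip at (0.527, -0.236) with pot yaw 81°, sized 42 x 11 mm against the true 44 x 14 mm, so it is plausible. The two ring fits agree to 1 mm at (0.477, -0.0355). I'll descend and grasp.

Request:
jog_arm(
  offset=[
    [0.07,0,0],
    [0,0,0],
    [0,0,-0.72],
    [0,0,-0.72],
    [0,0,-0.72],
    [0,0,-0.72],
    [0,0,-0.72],
    [0,0,-0.36],
    [0,0,-0.36],
    [0,0,0],
    [0,0,0],
  ],
  spin=[-0.0385,-0.0385,0,0,0,0,0,0,0,0,0],
  hand=1,
)

```text
clock: 4.5
tool_pos: [0.5273, -0.2362, 0.0687]
tool_rot: [3.141, -0.001, -0.16]
wrist_force: [-0.4, -0.4, 0.6]
grip_width: 1.0
```

Request:
jog_arm(
  offset=[
    [0,0,0],
    [0,0,0],
    [0,0,0],
    [0,0,0],
    [0,0,0],
    [0,0,0],
    [0,0,0],
    [0,0,0],
  ],
  spin=[0,0,0,0,0,0,0,0],
  hand=0,
)

```text
clock: 5.3
tool_pos: [0.5268, -0.2359, 0.068]
tool_rot: [-3.142, 0.0, -0.16]
wrist_force: [0.4, -0.2, 0.6]
grip_width: -0.001
```

```bash
python3 - <<'E'
from h import *
p=viewer.read_camera('wrist');save(p,'wrist2')
p=viewer.read_camera('side');save(p,'side2')
a=p['pixels'][:,:,::-1]
cv2.imwrite('pics/cropD.png',cv2.resize(a[90:290,250:450],(600,600),interpolation=cv2.INTER_CUBIC))
E
```

```text
(no output)
```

View pics/wrist2.png

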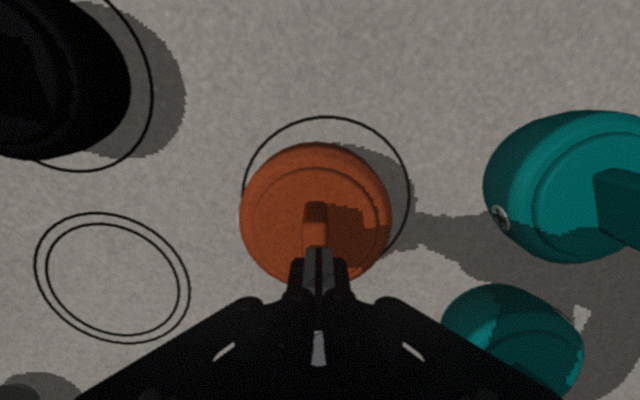

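View pics/cropD.png

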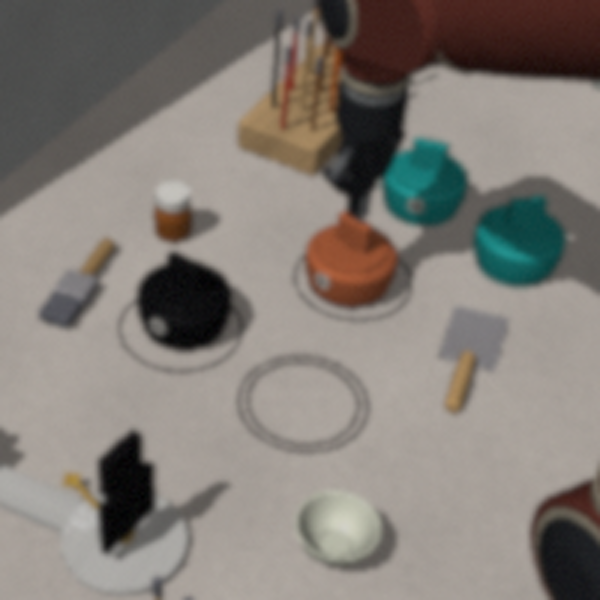

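```bash
python3 - <<'E'
from h import *
s=monitor.observe();print(s['tool_pos'],s['tool_rot'],s['joints'])
for c in ['wrist','side','top']:
    p=viewer.read_camera(c);save(p,c+'3')
    print(c,np.array(p['cam_to_world'])[:3,3],'tcp',proj(p,s['tool_pos']),'grip top pred',proj(p,[.527,-.236,.098]),
    [(np.round(r['uv']),r['conf'],onz(p,r['uv'],.084)[:2].round(4)) for r in viewer.spot_point('pot_grip',p)],[(np.round(r['uv']),r['conf'],onz(p,r['uv'],.038)[:2].round(4)) for r in viewer.spot_point('sticker',p)])
    a=p['pixels'][:,:,::-1]
    u,v=map(int,proj(p,s['tool_pos']));u=min(max(u,60),579);v=min(max(v,60),339)
    cv2.imwrite(f'pics/crop3{c}.png',cv2.resize(a[v-60:v+60,u-60:u+60],(600,600),interpolation=cv2.INTER_CUBIC))
    print(u-60,v-60)
E
```

```text
[ 0.52682492 -0.23589333  0.06797897] [-3.14154574e+00  2.60958313e-05 -1.60356285e-01] [-5.49913841e-01  5.52572829e-02  1.83530992e+00  3.52783639e-05
  1.25106740e+00  1.18122768e+00]
wrist [ 0.60992715 -0.2501039   0.24367433] tcp [317.01180892 236.13068363] grip top pred [316.94755839 260.01345947] [(array([313., 251.]), 0.61, array([ 0.5253, -0.2331]))] [(array([561., 314.]), 0.77, array([ 0.4114, -0.4188])), (array([498., 218.]), 0.76, array([ 0.5061, -0.3651])), (array([241., 217.]), 0.61, array([ 0.5364, -0.1816]))]
257 176
side [0.08809843 0.80574781 1.01432756] tcp [367.47418488 168.94440889] grip top pred [368.29446292 162.2596688 ] [(array([368., 165.]), 0.93, array([ 0.5279, -0.2379])), (array([308., 181.]), 0.69, array([ 0.6562, -0.056 ])), (array([394., 139.]), 0.62, array([ 0.5166, -0.4235])), (array([422., 163.]), 0.57, array([ 0.3751, -0.3492]))] [(array([386., 158.]), 0.97, array([ 0.5142, -0.3635])), (array([416., 159.]), 0.94, array([ 0.4141, -0.4185])), (array([304., 200.]), 0.61, array([ 0.6453, -0.0121]))]
307 108
top [ 0.47693184 -0.02299147  1.0813707 ] tcp [419.90045848 213.63749924] grip top pred [422.59846185 212.89605044] [(array([423., 212.]), 0.93, array([ 0.5294, -0.2391])), (array([500., 216.]), 0.87, array([ 0.5166, -0.4223])), (array([483., 278.]), 0.83, array([ 0.3708, -0.3749]))] [(array([331., 167.]), 0.95, array([ 0.6509, -0.0206])), (array([494., 259.]), 0.72, array([ 0.4126, -0.4207])), (array([228., 214.]), 0.67, array([0.5341, 0.2451])), (array([394., 213.]), 0.63, array([ 0.531 , -0.1762]))]
359 153
```

View pics/crop3wrist.png

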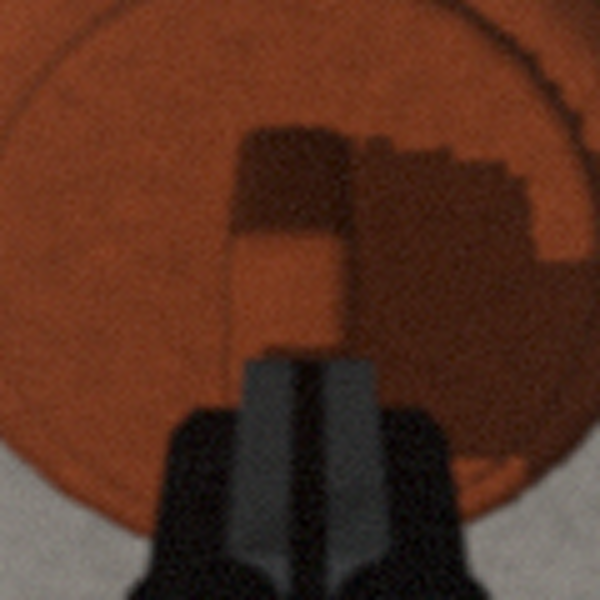

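View pics/crop3side.png

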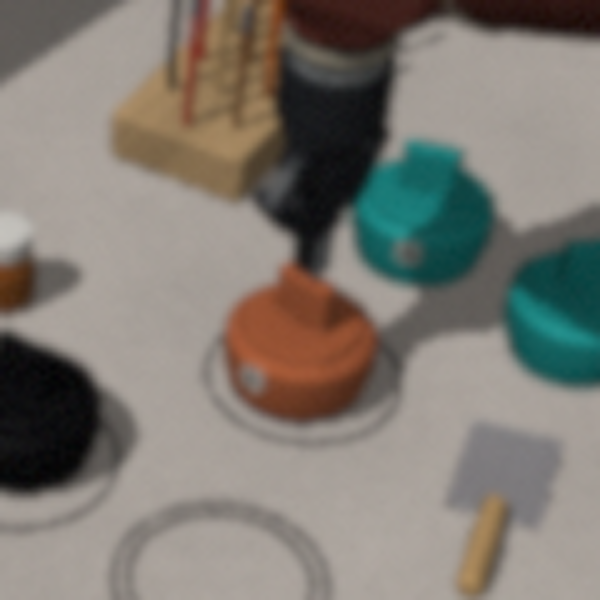

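View pics/crop3top.png

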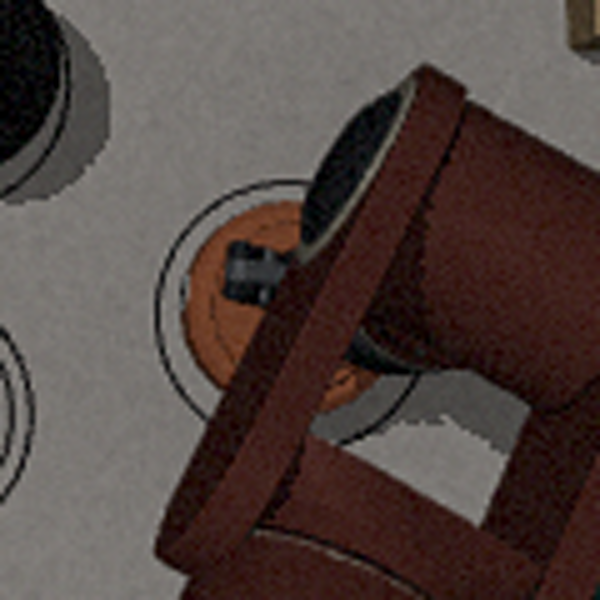

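```bash
python3 - <<'E'
from h import *
s=monitor.observe()
p=viewer.read_camera('wrist');q=viewer.read_camera('side')
T=s['tool_pos'];ax=np.array([np.cos(s['tool_rot'][2]),np.sin(s['tool_rot'][2]),0])
for dx in [-.011,0,.011]:
  for dz in [0,.0187,.03,.04]:
    X=T+dx*ax+[0,0,dz];print(dx,dz,proj(p,X).round(1),proj(q,X).round(1))
a=q['pixels'][:,:,::-1]
cv2.imwrite('pics/c4.png',cv2.resize(a[135:200,335:400],(780,780),interpolation=cv2.INTER_CUBIC)[:600])
E
```

```text
-0.011 0 [317.1 251.6] [370.  170.3]
-0.011 0.0187 [316.9 267. ] [370.6 166.2]
-0.011 0.03 [316.9 277.9] [370.9 163.7]
-0.011 0.04 [316.8 288.7] [371.2 161.4]
0 0 [317.  236.2] [367.5 168.9]
0 0.0187 [316.9 250.3] [368.  164.8]
0 0.03 [316.8 260.3] [368.3 162.3]
0 0.04 [316.8 270.3] [368.6 160. ]
0.011 0 [317.  220.1] [365.  167.6]
0.011 0.0187 [316.9 232.9] [365.5 163.4]
0.011 0.03 [316.8 242. ] [365.8 160.9]
0.011 0.04 [316.7 251.1] [366.  158.7]
```

View pics/c4.png

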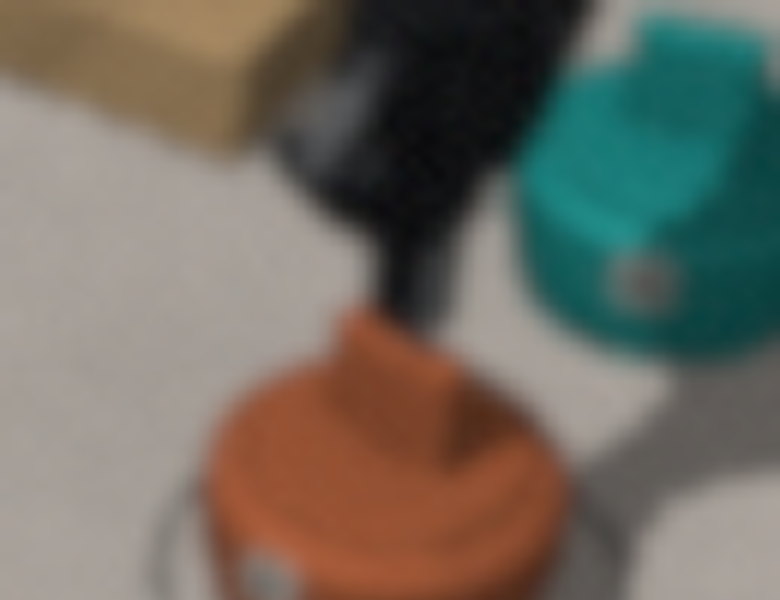

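```bash
python3 - <<'E'
from h import *
from scipy.optimize import minimize
p=viewer.read_camera('wrist')
a=cv2.GaussianBlur(cv2.cvtColor(p['pixels'],cv2.COLOR_RGB2GRAY).astype(np.float32),(0,0),.8)
t=np.linspace(0,2*np.pi,180,endpoint=False)
def score(c):
    s=0
    for R in [.06,.07]:
        pts=np.array([proj(p,[c[0]+R*np.cos(k),c[1]+R*np.sin(k),c[2]]) for k in t],np.float32)
        s+=cv2.remap(a,pts[:,0],pts[:,1],cv2.INTER_LINEAR).mean()
    return s
best=None
for z in np.arange(-.05,.051,.01):
    c=min(((score([.477+i*.003,-.0355+j*.003,z]),.477+i*.003,-.0355+j*.003,z) for i in range(-6,7) for j in range(-6,7)))
    r=minimize(score,c[1:],method='Nelder-Mead',options=dict(initial_simplex=[c[1:],(c[1]+.002,c[2],z),(c[1],c[2]+.002,z),(c[1],c[2],z+.004)]))
    print(z,c[0],r.fun,r.x.round(4))
E
```

```text
-0.05 232.04553 227.60472106933594 [ 0.4583 -0.0203 -0.0436]
-0.04 227.27011 192.12771606445312 [ 0.49   -0.0522  0.0153]
-0.03 205.48486 183.50399780273438 [ 0.4621 -0.0219 -0.0187]
-0.019999999999999997 185.8695 183.39474487304688 [ 0.4624 -0.0224 -0.0188]
-0.009999999999999995 187.55518 97.4863510131836 [ 0.4775 -0.0356  0.    ]
6.938893903907228e-18 102.89905 97.485595703125 [ 4.776e-01 -3.560e-02  1.000e-04]
0.010000000000000009 189.27124 0.0 [ 0.379  -0.0695  0.142 ]
0.020000000000000004 181.74283 174.99862670898438 [ 0.4823 -0.054   0.0181]
0.030000000000000013 179.42822 0.0 [ 0.4003 -0.0642  0.1247]
0.04000000000000002 144.36047 0.0 [ 0.431  -0.0088  0.128 ]
0.05000000000000002 109.32036 0.0 [ 0.431  -0.0088  0.138 ]
```

Projected checks from the wrist and side cameras agree: the pot is where I measured it, but the shut fingertips (wrist row 248, side row 162) sit about 35 mm above the reported TCP. The jaws closed above the grip and the pot didn't move. I'll open and go down in small steps, watching the force.

Request:
jog_arm(
  offset=[
    [0,0,0.2],
    [0,0,0],
    [0,0,0],
    [0,0,0],
    [0,0,0],
    [0,0,-0.2],
    [0,0,-0.2],
    [0,0,-0.2],
    [0,0,-0.2],
    [0,0,0],
  ],
  spin=[0,0,0,0,0,0,0,0,0,0],
  hand=1,
)

```text
clock: 7.0
tool_pos: [0.5259, -0.2353, 0.0483]
tool_rot: [-3.141, 0.003, -0.16]
wrist_force: [0.3, 0.2, -0.7]
grip_width: 0.996
```

```bash
python3 - <<'E'
from h import *
p=viewer.read_camera('wrist');save(p,'wrist5')
q=viewer.read_camera('side')
a=q['pixels'][:,:,::-1]
cv2.imwrite('pics/c5.png',cv2.resize(a[120:200,330:410],(600,600),interpolation=cv2.INTER_CUBIC))
E
```

```text
(no output)
```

View pics/wrist5.png

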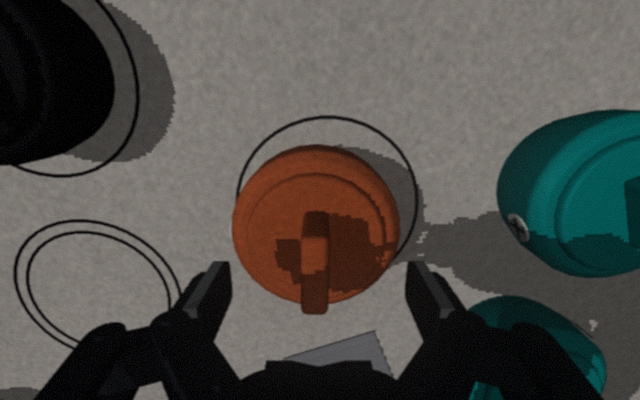

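View pics/c5.png

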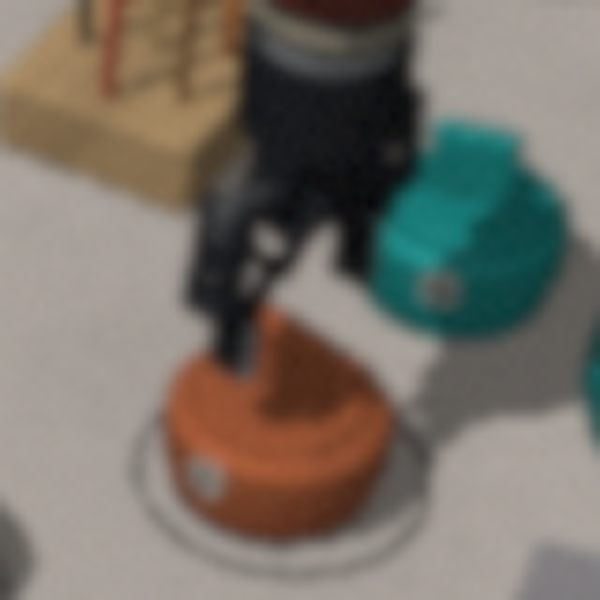

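```bash
python3 - <<'E'
from h import *
s=monitor.observe()
p=viewer.read_camera('wrist');q=viewer.read_camera('side')
T=s['tool_pos'];yw=s['tool_rot'][2];ax=np.array([np.cos(yw),np.sin(yw),0]);ay=np.array([-np.sin(yw),np.cos(yw),0])
print(T)
for dz in [.013,.03,.045,.055]:
  for dx in [-.011,0,.011]:
    for dy in [.0425]:
      X=T+dx*ax+dy*ay+[0,0,dz];print(dz,dx,dy,proj(p,X).round(1),proj(q,X).round(1))
E
```

```text
[ 0.52663833 -0.23579585  0.04961552]
0.013 -0.011 0.0425 [246.7 262. ] [362.5 177.5]
0.013 0 0.0425 [245.3 245.7] [360.  176.1]
0.013 0.011 0.0425 [243.8 228.7] [357.4 174.6]
0.03 -0.011 0.0425 [239.9 277.9] [363.  173.8]
0.03 0 0.0425 [238.2 260.3] [360.4 172.3]
0.03 0.011 0.0425 [236.4 242. ] [357.8 170.9]
0.045 -0.011 0.0425 [232.7 294.7] [363.4 170.4]
0.045 0 0.0425 [230.7 275.8] [360.8 169. ]
0.045 0.011 0.0425 [228.6 256.1] [358.2 167.6]
0.055 -0.011 0.0425 [227.1 307.6] [363.6 168.2]
0.055 0 0.0425 [224.8 287.9] [361.  166.7]
0.055 0.011 0.0425 [222.4 267.2] [358.4 165.3]
```

Both views put the open tips about 44 mm above the reported TCP (33 mm when shut). Going 16 mm lower leaves the shut tips about 6 mm above the lid.

Request:
jog_arm(
  offset=[
    [0,0,-0.18],
    [0,0,-0.18],
    [0,0,-0.18],
    [0,0,0],
    [0,0,0],
  ],
  spin=[0,0,0,0,0],
  hand=1,
)

```text
clock: 7.7
tool_pos: [0.5266, -0.2358, 0.0334]
tool_rot: [-3.141, 0.001, -0.16]
wrist_force: [-1.0, -0.7, -0.4]
grip_width: 0.996
```

Request:
jog_arm(
  offset=[
    [0,0,0],
    [0,0,0],
    [0,0,0],
    [0,0,0],
    [0,0,0],
    [0,0,0],
    [0,0,0],
  ],
  spin=[0,0,0,0,0,0,0],
  hand=0,
)

```text
clock: 8.4
tool_pos: [0.5269, -0.2359, 0.034]
tool_rot: [3.142, -0.0, -0.16]
wrist_force: [-0.2, 0.9, 1.9]
grip_width: 0.155
```

```bash
python3 - <<'E'
from h import *
p=viewer.read_camera('wrist');save(p,'wrist6')
E
```

```text
(no output)
```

View pics/wrist6.png

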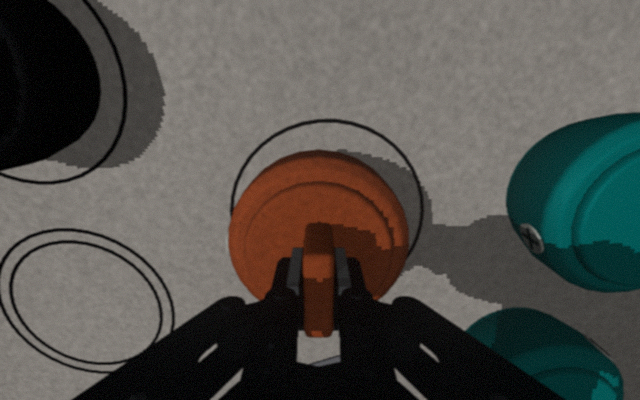

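The grip is held (opening 0.155, about 13 mm). Sliding to the ring now.

Request:
jog_arm(
  offset=[
    [-0.05,0.2,0],
    [-0.09,0.36,0],
    [-0.119,0.48,0],
    [-0.119,0.48,0],
    [-0.119,0.48,0],
    [-0.119,0.48,0],
    [-0.119,0.48,0],
    [-0.119,0.48,0],
    [-0.119,0.48,0],
    [-0.119,0.48,0],
    [-0.119,0.48,0],
    [-0.119,0.48,0],
    [-0.119,0.48,0],
    [-0.119,0.48,0],
    [-0.06,0.24,0],
    [-0.03,0.12,0],
    [0,0,0],
    [0,0,0],
    [0,0,0],
  ],
  spin=[0,0,0,0,0,0,0,0,0,0,0,0,0,0,0,0,0,0,0],
  hand=0,
)

```text
clock: 10.35
tool_pos: [0.477, -0.0345, 0.0341]
tool_rot: [-3.139, 0.001, -0.161]
wrist_force: [-0.8, 3.6, 6.7]
grip_width: 0.152
```

```bash
python3 - <<'E'
from h import *
p=viewer.read_camera('wrist');save(p,'wrist7')
q=viewer.read_camera('side');save(q,'side7')
for c,i in (('w',p),('s',q)):
  for n,z in dict(pot_grip=.084,sticker=.038,pivot=.055,lens=.055,mirror_grip=.128).items():
    print(c,n,[(np.round(r['uv']).tolist(),round(r['conf'],2),onz(i,r['uv'],z)[:2].round(3).tolist()) for r in viewer.spot_point(n,i)])
E
```

```text
w pot_grip [([317.0, 281.0], 0.65, [0.477, -0.035])]
w sticker [([232.0, 239.0], 0.96, [0.485, 0.017])]
w pivot []
w lens []
w mirror_grip []
s pot_grip [([353.0, 203.0], 0.94, [0.481, -0.045]), ([421.0, 160.0], 0.6, [0.382, -0.365]), ([309.0, 178.0], 0.58, [0.662, -0.068]), ([403.0, 208.0], 0.49, [0.339, -0.113])]
s sticker [([339.0, 222.0], 0.89, [0.496, 0.012]), ([420.0, 162.0], 0.83, [0.396, -0.414]), ([304.0, 200.0], 0.69, [0.643, -0.014]), ([386.0, 158.0], 0.61, [0.51, -0.361])]
s pivot [([288.0, 260.0], 0.7, [0.538, 0.228])]
s lens [([238.0, 237.0], 0.92, [0.711, 0.239])]
s mirror_grip [([290.0, 244.0], 0.89, [0.53, 0.225]), ([276.0, 186.0], 0.59, [0.698, 0.061])]
```

View pics/wrist7.png

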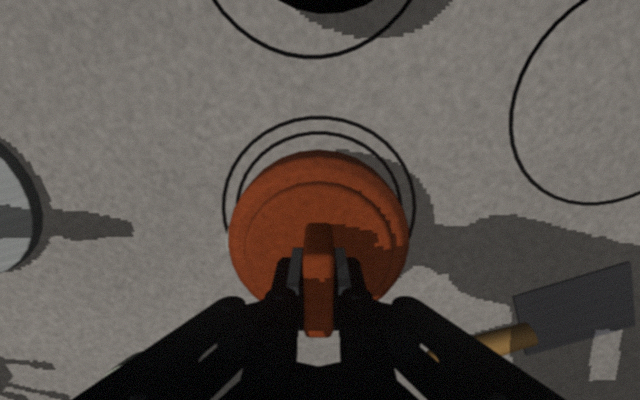

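View pics/side7.png

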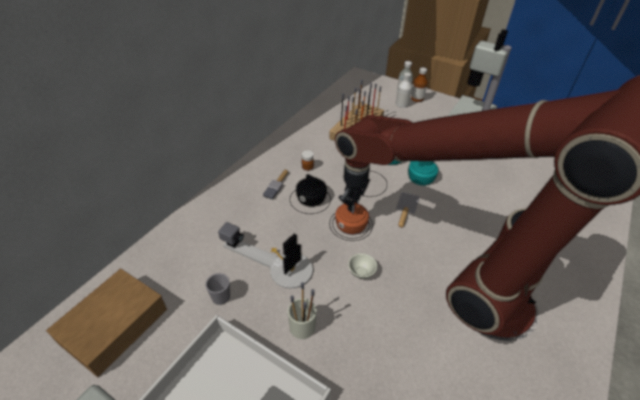

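Request:
jog_arm(
  offset=[
    [0,0,0],
    [0,0,0],
    [0,0,0],
    [0,0,0],
    [0,0,0],
    [0,0,0],
    [0,0,0.5],
    [0,0,1],
    [0,0,1],
    [0,0,1],
    [0,0,1],
    [0,0,0.7],
    [0,0,0],
  ],
  spin=[0,0,0,0,0,0,0,0,0,0,0,0,0],
  hand=1,
)

```text
clock: 12.25
tool_pos: [0.4793, -0.036, 0.1939]
tool_rot: [3.141, -0.007, -0.16]
wrist_force: [0.8, -0.4, 1.5]
grip_width: 1.004
```

```bash
python3 - <<'E'
from h import *
p=viewer.read_camera('wrist');save(p,'wrist8')
for c,i in (('w',p),):
  for n,z in dict(pot_grip=.084,sticker=.038,pivot=.055,lens=.055,mirror_grip=.128).items():
    print(c,n,[(np.round(r['uv']).tolist(),round(r['conf'],2),onz(i,r['uv'],z)[:2].round(3).tolist()) for r in viewer.spot_point(n,i)])
E
```

```text
w pot_grip [([316.0, 191.0], 0.78, [0.476, -0.034])]
w sticker [([269.0, 177.0], 0.76, [0.487, 0.017]), ([268.0, 1.0], 0.69, [0.654, -0.018]), ([626.0, 103.0], 0.59, [0.505, -0.364])]
w pivot [([67.0, 167.0], 0.81, [0.535, 0.221]), ([317.0, 179.0], 0.43, [0.481, -0.036])]
w lens []
w mirror_grip []
```

View pics/wrist8.png

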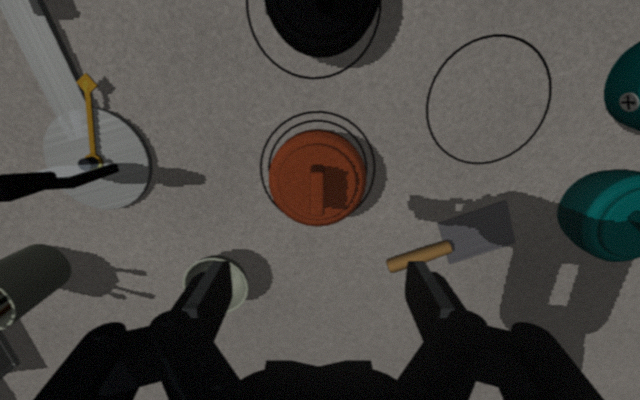

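The pot stands released at about (0.477, -0.035), within 2 mm of the ring centre. Now moving over the mirror and turning the jaws to match its grip.

Request:
jog_arm(
  offset=[
    [0.17,0.78,0],
    [0.17,0.78,0],
    [0.17,0.78,0],
    [0.17,0.78,0],
    [0.17,0.78,0],
    [0.17,0.78,0],
    [0.17,0.78,0],
    [0.17,0.78,0],
    [0.17,0.78,0],
    [0.17,0.78,0],
    [0.17,0.78,0],
    [0,0,0],
    [0,0,0],
  ],
  spin=[0.0713,0.0713,0.0713,0.0713,0.0713,0.0713,0.0713,0.0713,0.0713,0.0713,0.0713,0,0],
  hand=1,
)

```text
clock: 13.85
tool_pos: [0.5325, 0.2217, 0.1885]
tool_rot: [-3.14, 0.001, 1.481]
wrist_force: [-0.2, -0.9, 0.3]
grip_width: 0.999
```

```bash
python3 - <<'E'
from h import *
p=viewer.read_camera('wrist');save(p,'wrist9')
for c,i in (('w',p),):
  for n,z in dict(sticker=.038,pivot=.055,lens=.055,mirror_grip=.128,needle=0).items():
    print(c,n,[(np.round(r['uv']).tolist(),round(r['conf'],2),onz(i,r['uv'],z)[:2].round(3).tolist()) for r in viewer.spot_point(n,i)])
E
```

```text
w sticker [([299.0, 324.0], 0.68, [0.489, 0.023]), ([426.0, 339.0], 0.57, [0.656, -0.016])]
w pivot [([321.0, 180.0], 0.6, [0.535, 0.221])]
w lens [([482.0, 148.0], 0.98, [0.701, 0.239])]
w mirror_grip [([317.0, 200.0], 0.91, [0.532, 0.224])]
w needle [([322.0, 166.0], 0.76, [0.537, 0.223])]
```

View pics/wrist9.png

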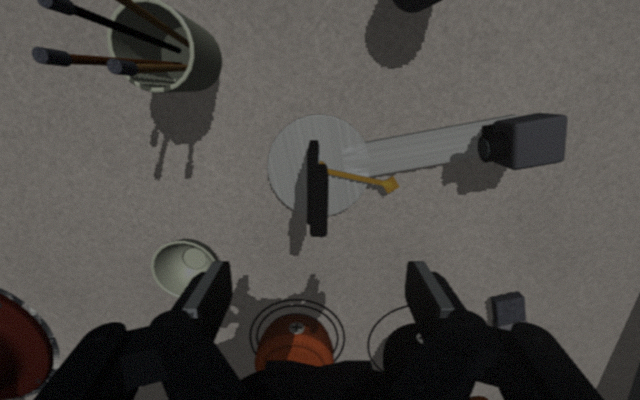

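```bash
python3 - <<'E'
from h import *
p=viewer.read_camera('wrist')
a=p['pixels'][:,:,::-1]
cv2.imwrite('pics/c9.png',cv2.resize(a[100:250,250:410],None,fx=4,fy=4,interpolation=cv2.INTER_CUBIC))
t=onz(p,(391,185),.015);print('needle tip',t)
for uv in [(267,165),(371,160),(318,114)]: print(onz(p,uv,.01))
E
```

```text
needle tip [0.61840997 0.19557478 0.015     ]
[0.47375109 0.23187807 0.01      ]
[0.59647037 0.22680205 0.01      ]
[0.53906918 0.28434886 0.01      ]
```

View pics/c9.png

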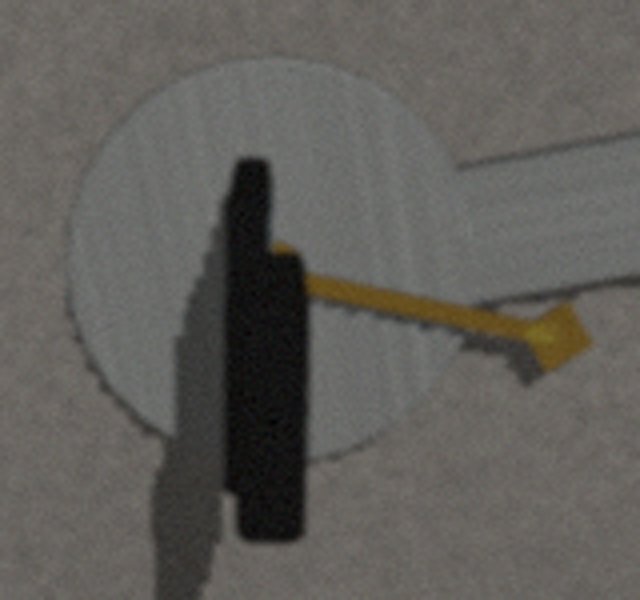

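The disc fit puts the pivot at (0.535, 0.222). The needle starts at -17.4° against -17.1° predicted, so the geometry is consistent. The required mirror normal is about -48.9°, a turn of roughly 43.5° clockwise. Descending onto the grip.

Request:
jog_arm(
  offset=[
    [0.08,0,-0.6],
    [0,0,-0.6],
    [0,0,-0.6],
    [0,0,-0.6],
    [0,0,-0.6],
    [0,0,-0.5],
    [0,0,-0.2],
    [0,0,-0.18],
    [0,0,0],
    [0,0,0],
  ],
  spin=[0,0,0,0,0,0,0,0,0,0],
  hand=1,
)

```text
clock: 15.2
tool_pos: [0.5362, 0.222, 0.0742]
tool_rot: [3.14, -0.0, 1.482]
wrist_force: [-0.2, 0.3, -0.3]
grip_width: 1.0
```

```bash
python3 - <<'E'
from h import *
p=viewer.read_camera('wrist');save(p,'wrist10')
E
```

```text
(no output)
```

View pics/wrist10.png

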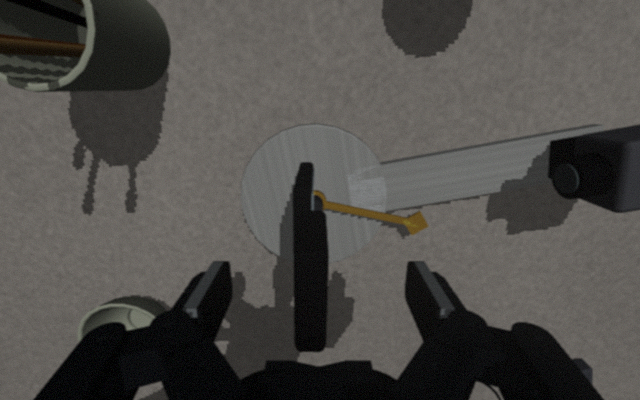

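The grip is centred between the jaws, at column 312 between tips at 230 and 408. Closing.

Request:
jog_arm(
  offset=[
    [0,0,0],
    [0,0,0],
    [0,0,0],
    [0,0,0],
    [0,0,0],
    [0,0,0],
    [0,0,0],
  ],
  spin=[0,0,0,0,0,0,0],
  hand=0,
)

```text
clock: 15.95
tool_pos: [0.5326, 0.2221, 0.0736]
tool_rot: [-3.134, 0.001, 1.482]
wrist_force: [-12.7, -0.8, 8.3]
grip_width: 0.157
```

Request:
jog_arm(
  offset=[
    [0,0,0],
    [0,0,0],
    [0,0,0],
    [0,0,0],
    [0,0,0],
    [0,0,0],
    [0,0,0],
    [0,0,0],
    [0,0,0],
    [0,0,0],
    [0,0,0],
    [0,0,0],
  ],
  spin=[-0.0405,-0.0405,-0.0405,-0.0405,-0.0405,-0.0405,-0.0405,-0.0405,-0.04,0,0,0],
  hand=0,
)

```text
clock: 17.15
tool_pos: [0.5314, 0.2227, 0.0736]
tool_rot: [-3.135, 0.007, 0.721]
wrist_force: [-17.0, -0.1, 10.6]
grip_width: 0.157
```

```bash
python3 - <<'E'
from h import *
for c in ['wrist','side','top']:
    p=viewer.read_camera(c);save(p,c+'11')
    for n,z in dict(sticker=.038,pot_grip=.084,pivot=.055,lens=.055,mirror_grip=.128,needle=0).items():
        print(c,n,[(np.round(r['uv']).tolist(),round(r['conf'],2),onz(p,r['uv'],z)[:2].round(3).tolist()) for r in viewer.spot_point(n,p)])
a=cv2.imread('pics/side11.png');cv2.imwrite('pics/c11.png',cv2.resize(a[170:310,230:400],None,fx=4,fy=4,interpolation=cv2.INTER_CUBIC))
E
```

```text
wrist sticker [([636.0, 289.0], 0.93, [0.653, -0.013])]
wrist pot_grip []
wrist pivot [([320.0, 221.0], 0.68, [0.534, 0.223])]
wrist lens []
wrist mirror_grip [([316.0, 285.0], 0.95, [0.532, 0.223])]
wrist needle [([321.0, 198.0], 0.97, [0.533, 0.22])]
side sticker [([340.0, 226.0], 0.61, [0.484, 0.023]), ([305.0, 200.0], 0.58, [0.641, -0.011]), ([305.0, 326.0], 0.35, [0.39, 0.366])]
side pot_grip [([350.0, 205.0], 0.7, [0.486, -0.033])]
side pivot [([288.0, 259.0], 0.69, [0.537, 0.227])]
side lens [([240.0, 236.0], 0.57, [0.708, 0.237])]
side mirror_grip []
side needle []
top sticker [([493.0, 261.0], 0.8, [0.409, -0.418]), ([329.0, 165.0], 0.78, [0.656, -0.015]), ([472.0, 221.0], 0.65, [0.507, -0.371]), ([317.0, 236.0], 0.61, [0.477, 0.018])]
top pot_grip [([502.0, 214.0], 0.96, [0.522, -0.427]), ([351.0, 161.0], 0.95, [0.658, -0.07]), ([338.0, 234.0], 0.91, [0.479, -0.034])]
top pivot [([231.0, 211.0], 0.79, [0.542, 0.231])]
top lens [([230.0, 147.0], 0.92, [0.706, 0.236])]
top mirror_grip [([224.0, 219.0], 0.47, [0.52, 0.232])]
top needle [([236.0, 217.0], 0.5, [0.528, 0.232])]
```

View pics/wrist11.png

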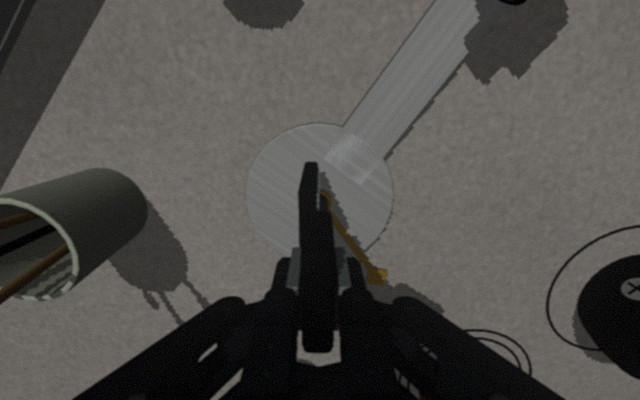

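View pics/c11.png

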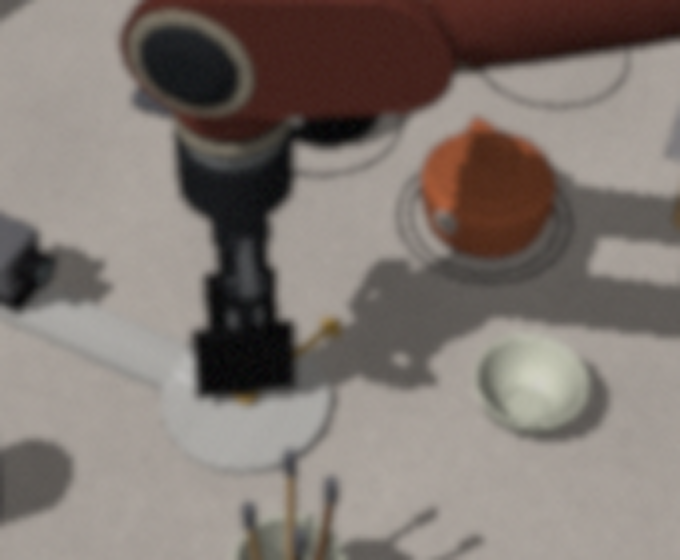

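View pics/top11.png

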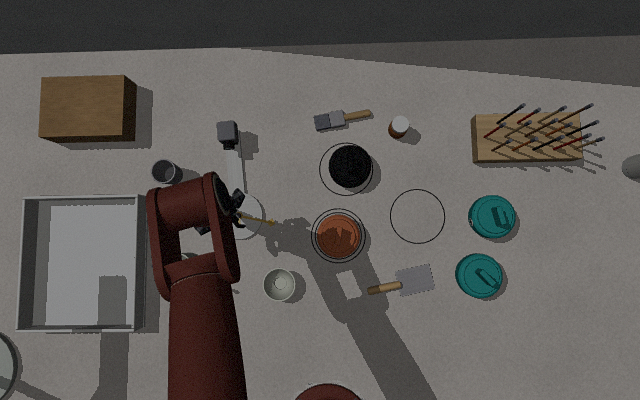

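```bash
python3 - <<'E'
from h import *
P=np.array([.535,.222]);
for c,uv in [('wrist',(383,276)),('side',(313.3,251.8)),('top',(274,221.5))]:
    p=viewer.read_camera(c);t=onz(p,uv,.015)[:2];d=t-P
    # needle middle line: colour mask
    hsv=cv2.cvtColor(p['pixels'],cv2.COLOR_RGB2HSV)
    n0=proj(p,[*P,.015]);m=(hsv[...,1]>120)&(hsv[...,0]>15)&(hsv[...,0]<32)&(hsv[...,2]>40)
    yy,xx=np.nonzero(m);k=[np.linalg.norm(onz(p,(x,y),.015)[:2]-P)<.11 for x,y in zip(xx,yy)]
    W=np.array([onz(p,(x,y),.015)[:2] for x,y,kk in zip(xx,yy,k) if kk]);
    far=W[np.linalg.norm(W-P,axis=1)>.03] if len(W) else W
    print(c,t.round(4),np.linalg.norm(d).round(4),np.degrees(np.arctan2(d[1],d[0])).round(1),len(far),(lambda v:(np.degrees(np.arctan2(v[1],v[0])),np.linalg.norm(v)))(far.mean(0)-P) if len(far) else None)
s=np.array([.485,.018])-P;print(np.degrees(np.arctan2(s[1],s[0])))
E
```

```text
wrist [0.5184 0.1343] 0.0893 -100.7 552 (np.float64(-104.40396653245494), np.float64(0.06859711619182349))
side [0.5095 0.139 ] 0.0868 -107.1 4 (np.float64(-105.45450385041381), np.float64(0.08573528540082574))
top [0.5152 0.1295] 0.0946 -102.1 62 (np.float64(-104.92273337354219), np.float64(0.07043898020164348))
-103.77159971708244
```

The needle reads -104° to -105° against -103.8° to the sticker, with tolerance about ±5°. The pot is on the double ring. I'll hold briefly, then hand in.

Request:
jog_arm(
  offset=[
    [0,0,0],
    [0,0,0],
    [0,0,0],
    [0,0,0],
    [0,0,0],
    [0,0,0],
  ],
  spin=[0,0,0,0,0,0],
)

```text
clock: 18.95
tool_pos: [0.5314, 0.2227, 0.0736]
tool_rot: [-3.135, 0.007, 0.721]
wrist_force: [-17.6, -0.1, 10.5]
grip_width: 0.151
```

```bash
python3 - <<'E'
from h import *
s=monitor.observe();print(s['clock'],s['tool_pos'],s['tool_rot'],s['wrist_force'],s['grip_width'],abs(s['joint_velocities']).max())
print(manip.finish_job())
E
```

```text
18.95 [0.53139407 0.22270864 0.07360411] [-3.13489419  0.00698283  0.72094696] [-17.64721055  -0.05927719  10.51190567] 0.15145838662693542 0.001270093602070244
the job is handed in; nothing more can be done
None
```

I slid the terracotta pot by its lid grip onto the double ring and released it. Then I turned the mirror about 43° clockwise and handed the job in at 19 s, still holding it. No verdict was reported.

**Last checks:**
- **Pot position:** after release it measured about 2 mm from the ring's centre, with the sticker towards the mirror. In the last top and side pictures it still stood upright on the ring.
- **Mirror angle:** the needle reads about -104° to -105° in the colour fits, against -103.8° to the sticker and a tolerance of about ±5°. Hand-picked needle tips scattered more, from -100.7° to -107.1°.
- **Hold:** the arm was still, with the grip opening at 0.15, matching the 14 mm grip block.
- **Other things:** in the last top picture the other things looked to be in their places; the arm hid the brush jar there. I did not measure them again.

**What disagreed:**
- **Fingertip height:** in the pictures the fingertips sat about 33–44 mm above the reported TCP. Because of this, the first grasp closed on air above the pot's grip. It did not move the pot, and I corrected for the offset afterwards.
- **Side force on the mirror:** about 18 N of sideways force and 10 N of upward force stayed on the wrist while holding the mirror, because the jaws are about 3–4 mm off the grip's centre. I left this as it was, since it was steady and well under the 120 N limit.

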